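Take the index board out of the lever arch file

TASK

Lift the red-knobbed lever of the lever arch file all the way up so that its rings spring open, take the blue punched board off the rings and slide it, plain end first and holes outward, fully home into the empty upper slot of the white sleeve. Press the lever fully down again so that the rings are shut, and leave everything else on the table standing where it is.

Things in the scene. Friction and masses are not known exactly. Their poses are not given: they have to be found in the camera images.
- file: Black lever arch file base, fixed, 212 x 130 mm, top 6 mm above the table. Origin on the table; +x points to the spine edge (x = +112 mm), -x to the open edge (x = -100 mm), z up. Grey guide walls at y = +-35.5 mm, from x = -35 to +43 mm, 4 mm thick and 35 mm high, flank the board, so it can be gripped across its width only at its plain end, beyond them.
- posts (a point): Midway between the tops of the two steel posts, 49 mm above the table; in the file frame x = +22 mm. The posts are 5 mm thick and stand at y = +-20 mm.
- arches (a joint): Opening of the two steel arches (rings) in rad, driven by the lever: 0 shut on the post tops, 0.75 open. They pivot at feet at x = +65, y = +-20 mm of the file; shut they reach over to the posts, at most 62 mm high; open they lean back between x = +55 and +87 mm, up to 73 mm high, and the board lifts straight up off the posts.
- lever (a joint): Lever angle in rad: 0 down (rings shut), 1.25 fully up (rings open). Going up, the knob rises and swings towards the file's -y. A spring resists with up to 6 N at the knob as far as half way (0.63), then drives the lever on to the nearer end, where it stays; so both ways. Lift the knob by its end faces or from below; push it down from above.
- lever_pivot (a point): Hinge axis of the lever, parallel to the file's x, in the file frame at x = +98, y = -35 mm, 24 mm above the table. Axes as the file's.
- lever_knob (a point): Centre of the red knob at the lever's end, a cylinder 14 mm across, its end faces 20 mm apart along the file's x. With the lever down it lies +100 mm in the file's y and 12 mm higher than lever_pivot (36 mm above the table). The arm behind it is 10 mm wide. The axes turn with the lever about the file's x.
- board_mid (a point): Centre of the blue board: 130 mm (x) by 60 mm (y) by 10 mm thick (z), 60 to 110 g, loose, white label on top. Two 12 mm holes, 40 mm apart, 12 mm from its +x end. At the start it lies flat on the file, x axes alike, posts through its holes, held by the shut arches, underside 9 mm above the table.
- hole_end (a point): Middle of the board's punched end edge, 65 mm from board_mid along the board's +x.
- board: The board as a  origin in the middle of its underside, 5 mm below board_mid; same axes.
- sleeve: White two-slot sleeve, fixed. Origin on the table, 20 mm before the mouth, which opens to its -x; z up. Its body runs from x = +20 to +108 mm, 84 mm wide, 50 high. Upper slot empty: 76 mm wide, floor 26 and roof 46 mm above the table, back stop at x = +104. Flared lips reach out to x = +8, up to 56 mm high. Lower slot holds a grey board (to x = +14). A board that is home has board_mid at x = +39, z = 31 mm.
- tea_bottle: Bystander: green tea bottle, 70 mm across, 268 mm tall; origin in the middle of its foot.
- coffee_bottle_0: Bystander: black coffee bottle, 68 mm across, 240 mm tall; origin in the middle of its foot.
- coffee_bottle_1: Bystander: black coffee bottle, 68 mm across, 240 mm tall; origin in the middle of its foot.
- coffee_jar: Bystander: glass jar with a yellow-brown lid, 71 mm across, 89 mm tall; origin in the middle of its foot.
- yellow_cup: Bystander: small square yellow cup, 59 x 59 x 31 mm; origin in the middle of its foot.
- tea_tin: Bystander: flat red tin, 94 x 126 x 45 mm; origin in the middle of its underside.
- creamer_0: Bystander: milk portion with a red lid, 37 x 43 x 19 mm; origin in the middle of its underside.
- creamer_1: Bystander: milk portion with a blue lid, 37 x 43 x 19 mm; origin in the middle of its underside.
Mind the look-alikes: they are no part of the job. There is more than one size of the board; the job needs the larger.

How it is judged:
By the outcome, as a careful person would: the job done as asked, in the order asked, and still so for the second after the job is handed in, with the robot touching nothing.
It also fails if it takes over 72 s, if anything falls off the work surface, if the arm or the gripper's body presses on something with over 40 N, if the wrist force passes 120 N, or if a joint passes its speed limit or range.

ROBOT

A 6-joint arm with a two-finger parallel gripper is mounted at the origin on a cart in front of the work surface, level with it; the furniture and walls round the work are solid. World frame = base frame: x ahead of the robot, y to its left, z up, the work surface at z = 0. Lengths are in m, angles in rad, forces in N, time in s.
With the tool pointing down it reaches from about 0.275 to 0.75 m from the base axis. Payload 10.2 kg.
Tool frame: the origin (TCP) lies midway between the tips of the shut fingers; the grasp point (between the pads) lies 19 mm behind it (manip.grip_depth is the distance from the TCP to the grasp point, in m); z points along the fingers, y is the line along which they close (so a half turn about z gives the same grasp; the last joint's range is limited). The gripper opens to 85 mm and grips with 20 to 120 N. Pads are 22 mm wide; open, the fingers measure 114 mm over their backs; the gripper's body (76 mm by 85 mm) begins 54 mm behind the grasp point. The pads swing forward as they close: fully open they stand 13 mm farther back than shut.
Start: joints at [-0.223, 0.313, 1.498, -0, 1.331, -0.223], TCP at [0.525, -0, 0.231] pointing down, gripper open.
Joint ranges: [-2.94, 2.94], [-0.97, 2.17], [0.19, 2.56], [-1.23, 4.37], [0.02, 3.11], [-2.88, 2.88]. Speed limits (rad/s): [2.39, 2.39, 3.01, 3.14, 3.14, 3.14].

INTERFACE

Orientations are given as a rotation vector (axis times angle).
In Python, from station import manip, snapshot, camera_model gives the robot as it stands.
- The arm moves only by the tool carry_out, never from a script. Its argument "motion" is a list of rows, each a list of 6 numbers: the shift along the world's x, y, z in mm, then the turn, a rotation vector about the world's x, y, z in rad. A call has exactly 10 rows; each row is the pose to reach, as a shift and turn from the pose commanded when the call began; what a row does not reach only later rows make up. A row lasts 1/12 s, in which the tool goes at most 41.7 mm and 7.16 degrees, less where a joint would pass 70% of its speed; a pose out of reach is approached as far as the arm can. A call with a gripper value outside its range is refused whole. "grip" is the gripper's target within -1 to 1 (fully open at 1, half-way at 0, shut at -1), set as the call begins (left out, the last holds). The fingers move at their own pace and stop on an object; "force" is the grip in N (left out, the last holds). Time passes only in rows, so rows that repeat a pose let the fingers close, or fill a call up. It gives the time, the measured TCP pose, the force, the opening and the grip force at its end, in the units of the state.
- manip.read_state(): the state, without advancing time (a new reading comes with each control period).
- snapshot(name): name is "scene" or "side" or "wrist"; returns (picture, depth): 400x640x3 uint8, red, green, blue; 400x640 float32, m along the optical axis (not along the pixel's ray), 0 where there is no reading.
- camera_model(name): a dict with "fx", "fy", "cx", "cy" (pixels), "R" (3x3) and "t" (3): a world point X has camera coordinates R X + t; the wrist camera has in their place "hand_eye" (4x4, takes a point from camera to tool coordinates, whose origin is the TCP and whose axes are the flange's). Camera axes: x right, y down, z forward; pixel columns grow to the right and rows downward; lengths in m; the calibration is good to about 2 mm. A picture is of the moment at which its call begins: read the wrist's pose just before it. camera_model takes no time and is no camera call.
- manip.finish_job(): hands the job in; it is judged then, once.
The state is a dict: "time": time; "qpos": joint angles; "joint_velocities": joint speeds; "joint_torque": joint torques, N m; "tool_pos": TCP position; "eef_rot": TCP orientation; "contact_force": force on the tool from outside, world axes, zero at the start; "torque": the same for the moment, N m; "finger_gap": opening from 0.0 (shut) to 1.0 (fully open); "gripper_force": force on a finger pad.
Only numpy, scipy, OpenCV 4.12 (cv2) and the standard library are available. Lean on these libraries where they do the work, as an engineer would, in place of code of your own. Each camera call takes 0.05 s, during which the arm holds its last target. There are 200 camera calls.

## Working session

There is one attempt and no reset: what is moved stays moved. The work goes in short steps, Python scripts to look and compute and a tool call to move; the robot and the scene stay as the last step left them, time stands still between calls to the robot, and variables do not carry over. Pictures are saved under pics/ and viewed, at most 13 in all, crops included, and the job is handed in when it is done.

Besides the shell and the picture viewer there is one more tool, called in YAML: its name, and indented under it one key for each argument. carry_out: Moves the arm, as the interface text tells. Its arguments: {"type":"object","properties":{"motion":{"type":"array","items":{"type":"array","items":{"type":"number"}}},"grip":{"type":"number"},"force":{"type":"number"}},"required":["motion"]}

```bash
mkdir -p pics; ls
cat > h.py <<'E'
import numpy as np,cv2
from station import manip,snapshot,camera_model
from scipy.spatial.transform import Rotation as Ro
def snap(n):
    s=manip.read_state(); p,d=snapshot(n); np.savez(f'{n}.npz',p=p,d=d,pos=s['tool_pos'],rot=s['eef_rot']); return p,d
def save(p,f): cv2.imwrite('pics/'+f,cv2.cvtColor(p,cv2.COLOR_RGB2BGR))
def pose(n,z):
    m=camera_model(n)
    if n=='wrist':
        r=np.asarray(z['rot']); R=Ro.from_rotvec(r).as_matrix() if r.size==3 else Ro.from_quat(r).as_matrix()
        H=np.asarray(m['hand_eye']); return m,R@H[:3,:3],R@H[:3,3]+z['pos']
    R=np.asarray(m['R']);return m,R.T,-R.T@np.asarray(m['t'])
def ray(n,uv,zp=None):
    """world points for pixels; by depth, or on plane z=zp"""
    z=np.load(f'{n}.npz'); m,R,c=pose(n,z); out=[]
    for u,v in uv:
        r=R@np.array([(u-m['cx'])/m['fx'],(v-m['cy'])/m['fy'],1])
        k=z['d'][int(round(v)),int(round(u))] if zp is None else (zp-c[2])/r[2]
        out.append(c+k*r)
    return np.array(out)
def cloud(n):
    z=np.load(f'{n}.npz'); m,R,c=pose(n,z); v,u=np.mgrid[:400,:640]
    r=np.stack([(u-m['cx'])/m['fx'],(v-m['cy'])/m['fy'],np.ones_like(u)],-1)
    return (r*z['d'][...,None])@R.T+c
E
python3 - <<'E'
from h import *
print(manip.read_state(), manip.grip_depth)
for n in('scene','side'):
    p,d=snap(n); save(p,n+'0.png')
E
```

```text
pics
{'time': 0.0, 'qpos': array([-2.23369828e-01,  3.13410941e-01,  1.49843568e+00,  2.30704921e-05,
        1.33098252e+00, -2.23361073e-01]), 'joint_velocities': array([ 0.00091025, -0.00044438, -0.00077981, -0.00025368, -0.00205951,
        0.00119179]), 'joint_torque': array([-5.78409599e-04, -4.12261176e+01, -2.59742296e+01, -3.58453699e-04,
        4.11797926e-03, -1.23038126e-05]), 'tool_pos': array([5.24748053e-01, 6.67741586e-05, 2.30755587e-01]), 'eef_rot': array([-2.22070890e+00, -2.22067726e+00,  1.00492881e-03]), 'contact_force': array([ 0.82682512, -0.15404943, -0.40813718]), 'torque': array([-0.00673564,  0.00848478, -0.03041547]), 'gripper_force': 0.0, 'finger_gap': 0.9976955467881075} 0.0187
```

View pics/scene0.png

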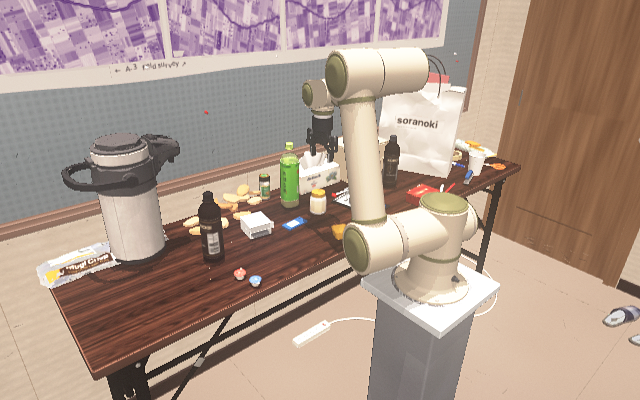

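View pics/side0.png

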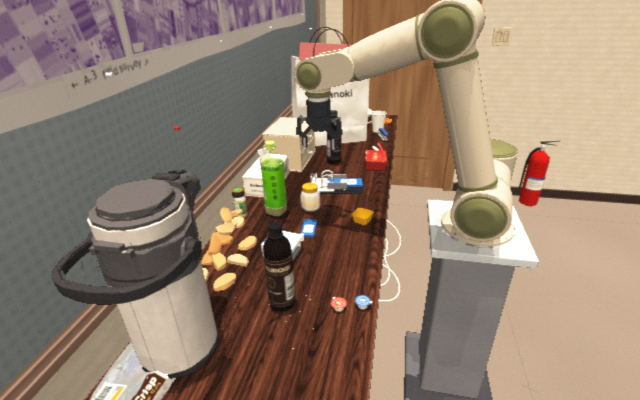

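The side picture shows the file with its blue board near (340,183), the white sleeve near (285,245), and another blue board at (309,228). In the scene picture that second board is at (292,223), and the robot hides the file. Next I'll take a wrist view and an enlarged side crop.

Run:
```python
from h import *
z=np.load('side.npz'); a=cv2.resize(z['p'][150:270,250:410],(800,600),interpolation=cv2.INTER_CUBIC); save(a,'sidecrop.png')
p,d=snap('wrist'); save(p,'wrist0.png')
print(ray('side',[(340,183),(350,183),(309,228),(285,245),(282,240)]).round(3))
```

```text
[[ 0.482 -0.177  0.029]
 [ 0.446 -0.206  0.018]
 [ 0.538  0.119  0.008]
 [ 0.505  0.468  0.196]
 [ 0.513  0.461  0.204]]
```

View pics/sidecrop.png

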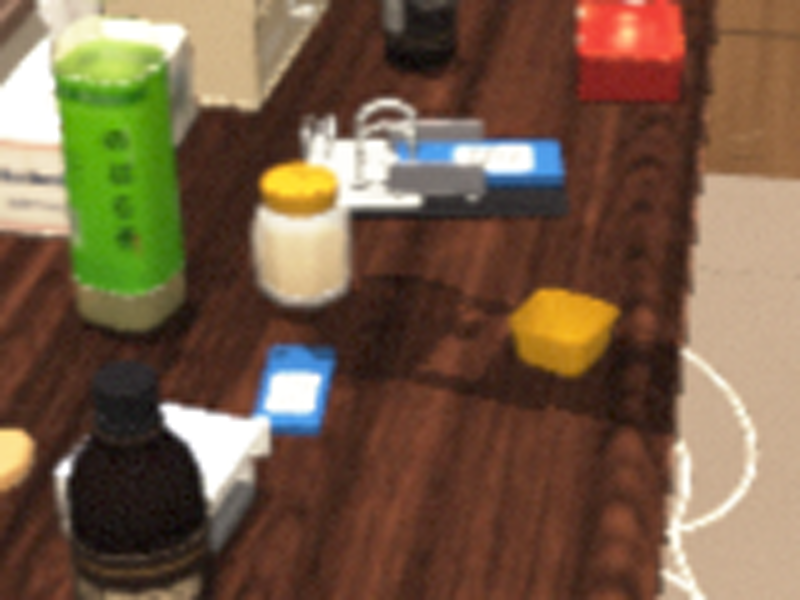

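View pics/wrist0.png

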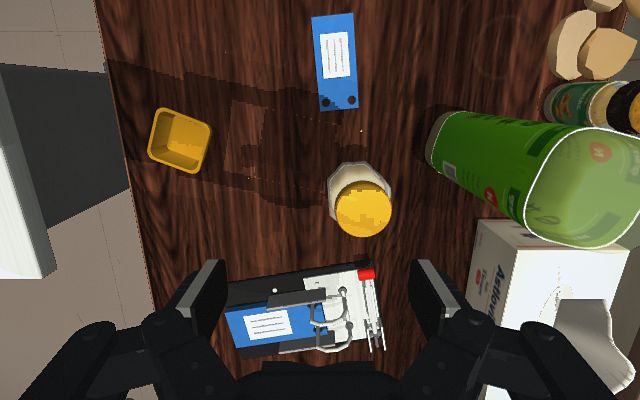

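The file's board (wrist (268,325), on the posts between the guide walls) is the larger one and the one meant. The loose blue board at (335,62) is the look-alike. Next I'll locate the obstacles from the scene view before moving the camera.

Run:
```python
from h import *
print('scene: coffee, sleeve top, sleeve lip, tea, jar, coffee1', ray('scene',[(210,215),(250,220),(256,232),(262,222),(290,180),(319,197),(391,160)]).round(3))
print('wrist knob, jar lid, cup, smallboard2 ends, board label, tea cap',ray('wrist',[(366,273),(363,208),(178,140),(332,15),(339,108),(268,325),(580,195),(560,240)]).round(3))
c=cloud('scene'); z=np.load('scene.npz')['d']
P=c[z>0]; m=(P[:,2]>.04)&(P[:,2]<.065)&(P[:,0]>.4)&(P[:,0]<.7)&(P[:,1]>.1)&(P[:,1]<.4)
print(P[m].min(0),P[m].max(0))
```

```text
scene: coffee, sleeve top, sleeve lip, tea, jar, coffee1 [[ 0.498  0.471  0.183]
 [ 0.605  0.268  0.048]
 [ 0.557  0.275  0.023]
 [ 0.561  0.245  0.051]
 [ 0.653  0.048  0.13 ]
 [ 0.545 -0.01   0.079]
 [ 0.535 -0.416  0.14 ]]
wrist knob, jar lid, cup, smallboard2 ends, board label, tea cap [[ 0.583 -0.123  0.041]
 [ 0.569 -0.023  0.088]
 [ 0.362  0.03  -0.   ]
 [ 0.54   0.158  0.006]
 [ 0.549  0.066  0.007]
 [ 0.458 -0.216  0.02 ]
 [ 0.661  0.032  0.217]
 [ 0.661  0.004  0.212]]
[0.53249616 0.20645407 0.04022591] [0.64317656 0.30547239 0.05904576]
```

carry_out:
  motion:
    - [0,35,5,0,0,0]
    - [0,70,10,0,0,0]
    - [0,105,20,0,0,0]
    - [0,140,20,0,0,0]
    - [0,175,20,0,0,0]
    - [0,200,20,0,0,0]
    - [0,210,20,0,0,0]
    - [0,210,20,0,0,0]
    - [0,210,20,0,0,0]
    - [0,210,20,0,0,0]

```text
time: 0.98
tool_pos: [0.5252, 0.2087, 0.2512]
eef_rot: [2.223, 2.22, -0.001]
contact_force: [-0.4, 0.7, 0.5]
finger_gap: 0.998
gripper_force: 0.0
```

Run:
```python
from h import *
p,d=snap('wrist'); save(p,'wrist1.png'); np.savez('w1.npz',**np.load('wrist.npz'))
```

```text
(no output)
```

View pics/wrist1.png

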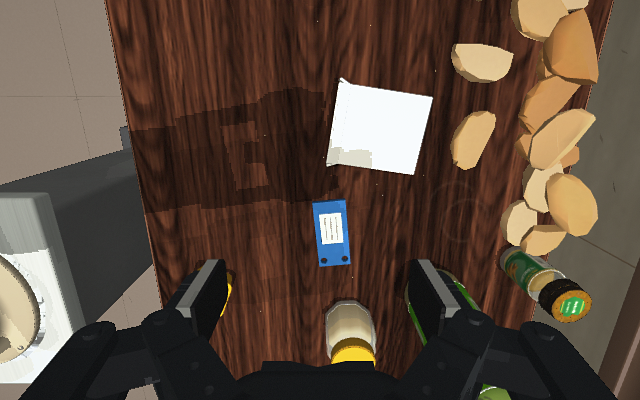

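Sleeve: its corners are at (342,81), (433,97), (415,175) and (327,165), with the lips on the left edge, so the mouth faces world -x and it is yawed slightly clockwise. I'll fit it from depth.

Run:
```python
from h import *
np.set_printoptions(precision=4,suppress=True)
m,R,c=pose('wrist',np.load('wrist.npz')); print('cam',c,'fwd',R[:,2], ray('wrist',[(320,200)]))
P=cloud('wrist').reshape(-1,3); P=P[(P[:,0]>.5)&(P[:,0]<.72)&(P[:,1]>.18)&(P[:,1]<.36)]
top=P[(P[:,2]>.043)&(P[:,2]<.07)]
print('z hist',np.histogram(top[:,2],bins=9))
for lo,hi in((.043,.07),(.043,.0525)):
    t=top[(top[:,2]>lo)&(top[:,2]<hi)]
    r=cv2.minAreaRect((t[:,:2]*1000).astype(np.float32)); print(lo,r); print(cv2.boxPoints(r))
print(ray('wrist',[(342,81),(433,97),(415,175),(327,165)],.05), ray('wrist',[(433,97),(415,175)],.05))
```

```text
cam [0.5258 0.2906 0.3934] fwd [ 0.0002 -0.3162 -0.9487] [[ 0.5291  0.1572 -0.0003]]
z hist (array([   1,    0,   22, 1603, 4380,  826,  241,  281,   78]), array([0.0432, 0.0447, 0.0462, 0.0477, 0.0493, 0.0508, 0.0523, 0.0538,
       0.0553, 0.0568]))
0.043 ((589.7804565429688, 252.22412109375), (92.52766418457031, 99.70965576171875), 81.33197784423828)
[[533.5227 214.0023]
 [632.0935 198.9751]
 [646.0382 290.446 ]
 [547.4674 305.4731]]
0.043 ((589.8657836914062, 252.2111053466797), (92.52766418457031, 99.5369873046875), 81.33197784423828)
[[533.6934 213.9763]
 [632.0935 198.9751]
 [646.0382 290.446 ]
 [547.6381 305.4471]]
[[0.5508 0.302  0.05  ]
 [0.6452 0.2864 0.05  ]
 [0.6346 0.2035 0.05  ]
 [0.5363 0.215  0.05  ]] [[0.6452 0.2864 0.05  ]
 [0.6346 0.2035 0.05  ]]
```

carry_out:
  motion:
    - [0,-40,0,0,0,0]
    - [0,-80,0,0,0,0]
    - [0,-120,0,0,0,0]
    - [0,-160,0,0,0,0]
    - [0,-200,0,0,0,0]
    - [0,-240,0,0,0,0]
    - [0,-280,0,0,0,0]
    - [0,-320,0,0,0,0]
    - [0,-350,0,0,0,0]
    - [0,-355,0,0,0,0]

```text
time: 1.87
tool_pos: [0.524, -0.1505, 0.2511]
eef_rot: [2.228, 2.214, -0.002]
contact_force: [-0.3, 0.1, 0.1]
finger_gap: 1.001
gripper_force: 0.0
```

Run:
```python
from h import *
p,d=snap('wrist'); save(p,'wrist2.png'); np.savez('w2.npz',**np.load('wrist.npz')); print(manip.read_state()['tool_pos'])
```

```text
[ 0.52421346 -0.14892017  0.25106097]
```

View pics/wrist2.png

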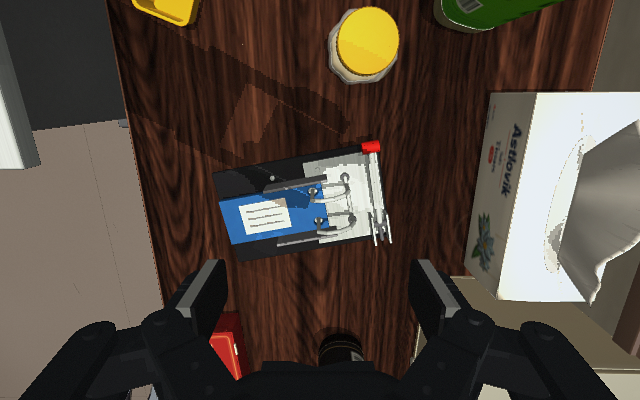

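The wrist view now shows the file: the knob is at (371,147), the board's plain end is at (219,201) to (231,243), and the hinge is near (384,230). I'll confirm in an enlarged crop.

Run:
```python
from h import *
np.set_printoptions(precision=4,suppress=True)
z=np.load('w2.npz'); save(cv2.resize(z['p'][135:270,210:390],(800,600),interpolation=cv2.INTER_CUBIC),'file2.png')
p=z['p'].astype(int); C=cloud('wrist')
red=(p[...,0]>150)&(p[...,1]<60)&(p[...,2]<60); red[:,:350]=0;red[170:]=0;red[:,385:]=0
k=C[red]; print('knob',red.sum(),k.mean(0),np.percentile(k,[2,98],axis=0))
v,u=np.where(red); print(u.mean(),v.mean(), ray('wrist',[(u.mean(),v.mean())],.040))
```

```text
knob 158 [ 0.5845 -0.1252  0.0413] [[ 0.5742 -0.1309  0.0381]
 [ 0.593  -0.12    0.0434]]
371.32911392405066 146.1012658227848 [[ 0.5848 -0.1254  0.04  ]]
```

View pics/file2.png

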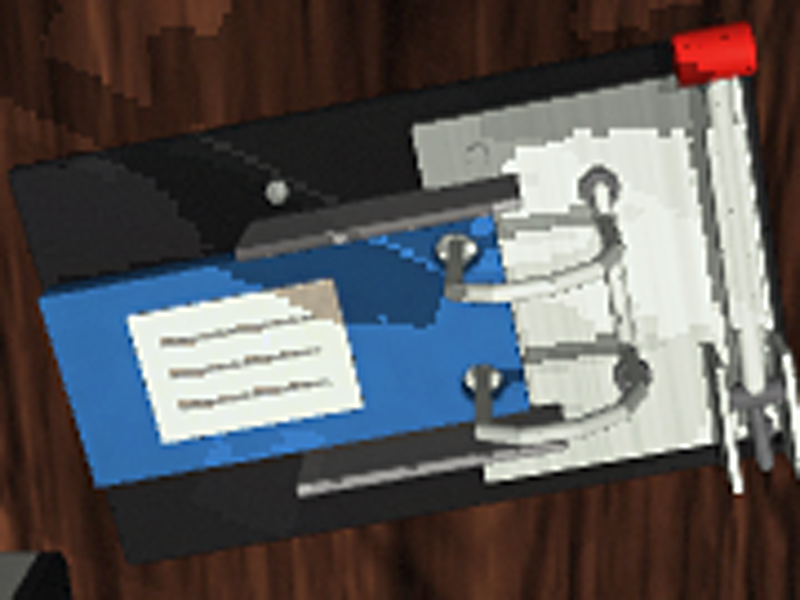

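Run:
```python
from h import *
np.set_printoptions(precision=4,suppress=True)
f=lambda L:[(210+x/4.444,135+y/4.444) for x,y in L]
fc=ray('wrist',f([(10,170),(130,563)]),.006); print('file open edge',fc,np.linalg.norm(fc[0]-fc[1]))
b=ray('wrist',f([(40,297),(100,488)]),.019); print('board',b,np.linalg.norm(b[0]-b[1]))
k=np.array([.5845,-.1254])
yd=lambda a:np.degrees(np.arctan2(*( -(a[0]-a[1])[:2]*[1,-1])))
print('yaws',yd(fc),yd(b))
oc=(fc[0]+fc[1])[:2]/2; pc=(b[0]+b[1])[:2]/2
for yaw in(8,10,12,14):
    a=np.radians(yaw); ex=np.array([np.cos(a),np.sin(a)]); ey=np.array([-ex[1],ex[0]])
    print(yaw,'origin from edge',oc+.1*ex,'board',pc+.096*ex,'knob',k-.098*ex-.065*ey)
# direction from far edge of file: corner to knob-side corner
e=ray('wrist',f([(10,170),(670,43)]),.006); d=(e[1]-e[0]); print('edge yaw',np.degrees(np.arctan2(d[1],d[0])))
e=ray('wrist',f([(100,488),(290,453),(40,297),(225,263)]),.019)
for i in(0,2): d=e[i+1]-e[i]; print('bd edge yaw',np.degrees(np.arctan2(d[1],d[0])))
```

```text
file open edge [[ 0.3924 -0.1638  0.006 ]
 [ 0.4158 -0.2893  0.006 ]] 0.1276913250825914
board [[ 0.4012 -0.1973  0.019 ]
 [ 0.4127 -0.2569  0.019 ]] 0.060705250735390334
yaws 10.521158760264782 10.870669059668401
8 origin from edge [ 0.5031 -0.2126] board [ 0.502  -0.2137] knob [ 0.4965 -0.2034]
10 origin from edge [ 0.5026 -0.2092] board [ 0.5015 -0.2104] knob [ 0.4993 -0.2064]
12 origin from edge [ 0.5019 -0.2058] board [ 0.5009 -0.2071] knob [ 0.5022 -0.2094]
14 origin from edge [ 0.5011 -0.2024] board [ 0.5001 -0.2039] knob [ 0.5051 -0.2122]
edge yaw 10.607769582936767
bd edge yaw 10.993497151691265
bd edge yaw 10.450790996820084
```

Everything agrees: file origin (0.5015, -0.208), yaw 11°, and the knob predicted at (0.5853, -0.1255) against a measured (0.5847, -0.1253). I'll go above the knob.

carry_out:
  motion:
    - [10,2,-20,0,0,0.05]
    - [20,5,-45,0,0,0.1]
    - [30,10,-70,0,0,0.15]
    - [40,15,-100,0,0,0.192]
    - [50,19,-130,0,0,0.192]
    - [60,19,-155,0,0,0.192]
    - [60,19,-165,0,0,0.192]
    - [60,19,-165,0,0,0.192]
    - [60,19,-165,0,0,0.192]
    - [60,19,-165,0,0,0.192]
  grip: 0
  force: 40

```text
time: 2.75
tool_pos: [0.5854, -0.1263, 0.0883]
eef_rot: [1.997, 2.422, 0.001]
contact_force: [-0.6, 0.1, 0.4]
finger_gap: 0.499
gripper_force: 0.0
```

carry_out:
  motion:
    - [0,0,-20,0,0,0]
    - [0,0,-40,0,0,0]
    - [0,0,-55,0,0,0]
    - [0,0,-64,0,0,0]
    - [0,0,-66,0,0,0]
    - [0,0,-66,0,0,0]
    - [0,0,-66,0,0,0]
    - [0,0,-66,0,0,0]
    - [0,0,-66,0,0,0]
    - [0,0,-66,0,0,0]

```text
time: 3.58
tool_pos: [0.5853, -0.1261, 0.0209]
eef_rot: [1.998, 2.423, 0.0]
contact_force: [-0.1, -0.7, 0.4]
finger_gap: 0.5
gripper_force: 0.0
```

carry_out:
  motion:
    - [0,0,0,0,0,0]
    - [0,0,0,0,0,0]
    - [0,0,0,0,0,0]
    - [0,0,0,0,0,0]
    - [0,0,0,0,0,0]
    - [0,0,0,0,0,0]
    - [0,0,0,0,0,0]
    - [0,0,0,0,0,0]
    - [0,0,0,0,0,0]
    - [0,0,0,0,0,0]
  grip: -1
  force: 50

```text
time: 4.42
tool_pos: [0.5835, -0.1262, 0.0205]
eef_rot: [-1.996, -2.422, 0.004]
contact_force: [-10.4, -2.4, 8.8]
finger_gap: 0.217
gripper_force: 48.6
```

carry_out:
  motion:
    - [0.5,-2.6,13.8,0,0,0]
    - [1.4,-7.1,27.1,0,0,0]
    - [2.6,-13.3,39.6,0,0,0]
    - [4.1,-21.1,51.2,0,0,0]
    - [5.9,-30.5,61.5,0,0,0]
    - [8,-41.2,70.3,0,0,0]
    - [10.3,-53,77.6,0,0,0]
    - [12.8,-65.7,83.1,0,0,0]
    - [15,-77.5,86.3,0,0,0]
    - [15,-77.5,86.3,0,0,0]

```text
time: 5.25
tool_pos: [0.5985, -0.2058, 0.1073]
eef_rot: [-1.999, -2.42, 0.004]
contact_force: [-11.9, -0.8, 8.1]
finger_gap: 0.217
gripper_force: 49.1
```

carry_out:
  motion:
    - [0,0,0,0,0,0]
    - [0,0,0,0,0,0]
    - [0,0,0,0,0,0]
    - [0,0,0,0,0,0]
    - [0,0,15,0,0,0]
    - [0,0,40,0,0,0]
    - [0,0,80,0,0,0]
    - [-10,20,110,0,0,0]
    - [-20,40,120,0,0,0]
    - [-20,40,120,0,0,0]
  grip: 0

```text
time: 6.08
tool_pos: [0.5802, -0.1609, 0.2305]
eef_rot: [1.992, 2.423, 0.003]
contact_force: [0.4, 0.1, -0.6]
finger_gap: 0.502
gripper_force: 0.0
```

Run:
```python
from h import *
p,d=snap('wrist'); save(cv2.resize(p[50:350,160:560],(800,600)),'wrist3.png'); print(manip.read_state()['tool_pos'],manip.read_state()['qpos'])
```

```text
[ 0.58022007 -0.16219597  0.22841281] [-4.66918383e-01  4.86316135e-01  1.25425911e+00  1.74432058e-04
  1.39788938e+00 -6.60982286e-01]
```

View pics/wrist3.png

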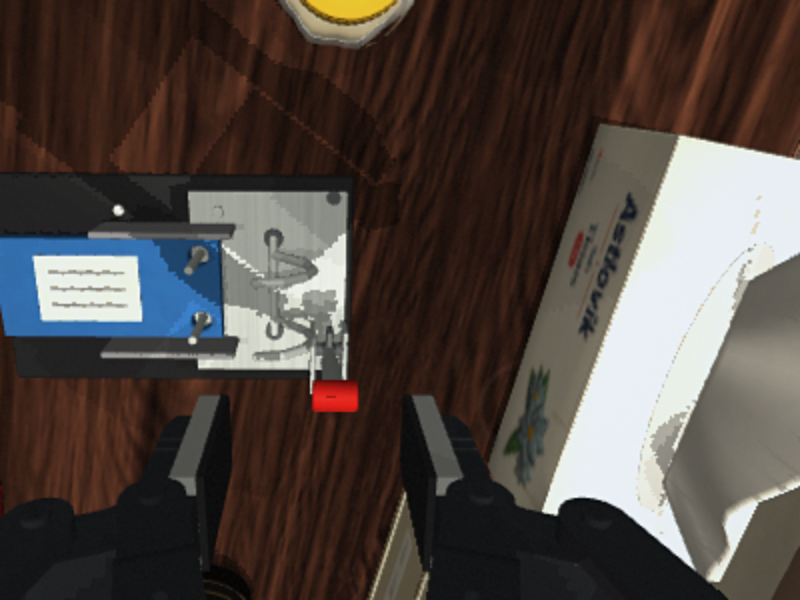

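The lever is up (knob at crop (335,397)), the rings lean back open, and the board still lies on the posts. Next I'll check for neighbours around the planned set-down and start towards the plain end.

Run:
```python
from h import *
np.set_printoptions(precision=3,suppress=True)
print(ray('scene',[(240,272),(255,281)]),ray('side',[(339,302),(363,301)]))
np.savez('wrist.npz',**np.load('w2.npz')); C=cloud('wrist'); p=np.load('w2.npz')['p'].astype(int)
r=(p[...,0]>120)&(p[...,1]<70)&(p[...,2]<70); r[:300]=0; print('tin',np.percentile(C[r],[3,97],axis=0))
```

```text
[[0.392 0.442 0.018]
 [0.322 0.434 0.021]] [[0.385 0.443 0.019]
 [0.327 0.431 0.02 ]]
tin [[ 0.379 -0.45   0.042]
 [ 0.411 -0.377  0.045]]
```

carry_out:
  motion:
    - [-13,-6,0,0,0,-0.11]
    - [-26,-12,0,0,0,-0.22]
    - [-39,-18,0,0,0,-0.33]
    - [-52,-23,0,0,0,-0.44]
    - [-65,-28,0,0,0,-0.55]
    - [-78,-34,0,0,0,-0.66]
    - [-91,-40,0,0,0,-0.77]
    - [-104,-45,0,0,0,-0.88]
    - [-117,-50,-10,0,0,-0.99]
    - [-130,-55,-20,0,0,-1.1]
  grip: 0.8

```text
time: 6.97
tool_pos: [0.4495, -0.2192, 0.2056]
eef_rot: [-2.973, -1.014, 0.001]
contact_force: [0.5, 0.1, -0.3]
finger_gap: 0.899
gripper_force: 0.0
```

carry_out:
  motion:
    - [0,0,-20,0,0,-0.11]
    - [0,0,-40,0,0,-0.22]
    - [0,0,-60,0,0,-0.33]
    - [0,0,-80,0,0,-0.44]
    - [0,0,-95,0,0,-0.47]
    - [0,0,-110,0,0,-0.47]
    - [0,0,-120,0,0,-0.47]
    - [0,0,-120,0,0,-0.47]
    - [0,0,-120,0,0,-0.47]
    - [0,0,-120,0,0,-0.47]

```text
time: 7.8
tool_pos: [0.4503, -0.2189, 0.0872]
eef_rot: [3.126, 0.302, 0.001]
contact_force: [-0.3, 0.0, 0.7]
finger_gap: 0.9
gripper_force: 0.0
```

carry_out:
  motion:
    - [-1,0,-20,0,0,0]
    - [-2,1,-40,0,0,0]
    - [-3,1,-60,0,0,0]
    - [-3,1,-72,0,0,0]
    - [-3,1,-80,0,0,0]
    - [-3,1,-84,0,0,0]
    - [-3,1,-84,0,0,0]
    - [-3,1,-84,0,0,0]
    - [-3,1,-84,0,0,0]
    - [-3,1,-84,0,0,0]

```text
time: 8.63
tool_pos: [0.4474, -0.2178, 0.0033]
eef_rot: [3.126, 0.302, 0.002]
contact_force: [0.7, 0.8, -0.2]
finger_gap: 0.9
gripper_force: 0.0
```

carry_out:
  motion:
    - [0,0,0,0,0,0]
    - [0,0,0,0,0,0]
    - [0,0,0,0,0,0]
    - [0,0,0,0,0,0]
    - [0,0,0,0,0,0]
    - [0,0,0,0,0,0]
    - [0,0,0,0,0,0]
    - [0,0,0,0,0,0]
    - [0,0,0,0,0,0]
    - [0,0,0,0,0,0]
  grip: -1
  force: 50

```text
time: 9.47
tool_pos: [0.4473, -0.2177, 0.0034]
eef_rot: [3.126, 0.302, 0.001]
contact_force: [-1.6, 1.7, 6.2]
finger_gap: 0.686
gripper_force: 53.9
```

carry_out:
  motion:
    - [0,0,5,0,0,0]
    - [0,0,12,0,0,0]
    - [0,0,22,0,0,0]
    - [0,0,34,0,0,0]
    - [0,0,46,0,0,0]
    - [0,0,58,0,0,0]
    - [0,0,70,0,0,0]
    - [0,0,90,0,0,0]
    - [0,0,115,0,0,0]
    - [0,0,120,0,0,0]

```text
time: 10.3
tool_pos: [0.4482, -0.2184, 0.1267]
eef_rot: [3.123, 0.302, 0.007]
contact_force: [0.1, 0.3, 0.3]
finger_gap: 0.686
gripper_force: 54.0
```

Run:
```python
from h import *
p,d=snap('wrist'); save(p,'wrist4.png'); print(manip.read_state()['tool_pos'],manip.read_state()['gripper_force'])
```

```text
[ 0.44806852 -0.21828348  0.12578843] 54.02367174625397
```

View pics/wrist4.png

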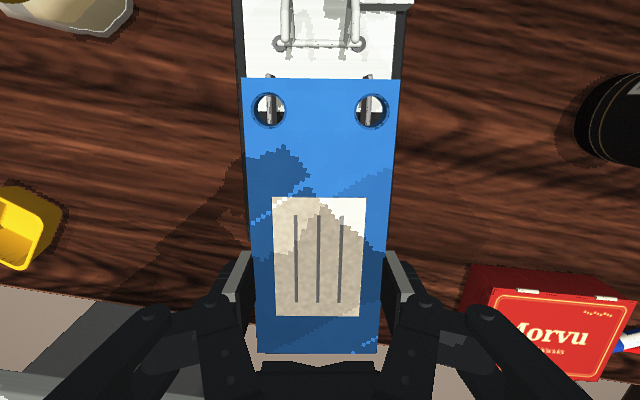

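The board is held level and clear of the posts (hole end at (241,78)–(400,80), plain end at (256,353)–(378,353)). I'll measure the in-hand offset, then carry and turn.

Run:
```python
from h import *
np.set_printoptions(precision=4,suppress=True)
z=np.load('wrist.npz'); R=Ro.from_rotvec(z['rot']).as_matrix()
P=ray('wrist',[(245,84),(395,85),(262,180),(375,180),(270,330),(365,330)]); print(P, (P-z['pos'])@R)
zt=P[:2,2].mean(); E=ray('wrist',[(241,78),(400,79)],P[0,2]); print('edge',E,(E-z['pos'])@R)
E=ray('wrist',[(256,353),(378,353)],P[4,2]); print('plain',(E-z['pos'])@R)
```

```text
[[ 0.5263 -0.1748  0.1432]
 [ 0.5368 -0.2303  0.1422]
 [ 0.4903 -0.186   0.1417]
 [ 0.4993 -0.2321  0.1421]
 [ 0.4155 -0.2004  0.1415]
 [ 0.4244 -0.2462  0.1417]] [[ 0.085  -0.0277 -0.0163]
 [ 0.0847  0.0287 -0.015 ]
 [ 0.0475 -0.0237 -0.0149]
 [ 0.0476  0.0233 -0.015 ]
 [-0.0286 -0.0239 -0.015 ]
 [-0.0286  0.0227 -0.015 ]]
edge [[ 0.5281 -0.1731  0.1432]
 [ 0.5391 -0.2313  0.1432]] [[ 0.0871 -0.0291 -0.0163]
 [ 0.0868  0.0302 -0.016 ]]
plain [[-0.0427 -0.0316 -0.0151]
 [-0.043   0.03   -0.0148]]
```

carry_out:
  motion:
    - [0,10,0,0,0,0.08]
    - [0,25,0,0,0,0.2]
    - [0,45,0,0,0,0.32]
    - [0,65,0,0,0,0.44]
    - [0,85,0,0,0,0.56]
    - [0,105,0,0,0,0.68]
    - [0,125,0,0,0,0.8]
    - [0,145,0,0,0,0.92]
    - [0,165,0,0,0,1.04]
    - [0,185,0,0,0,1.16]

```text
time: 11.18
tool_pos: [0.4464, -0.0314, 0.1219]
eef_rot: [-2.443, -1.973, 0.001]
contact_force: [0.3, 0.8, -0.5]
finger_gap: 0.687
gripper_force: 54.0
```

carry_out:
  motion:
    - [3,20,0,0,0,0.12]
    - [6,40,0,0,0,0.24]
    - [9,60,0,0,0,0.36]
    - [12,80,0,0,0,0.48]
    - [15,100,0,0,0,0.6]
    - [18,120,0,0,0,0.72]
    - [21,145,0,0,0,0.84]
    - [24,170,0,0,0,0.96]
    - [27,195,0,0,0,1.08]
    - [29,220,0,0,0,1.2]

```text
time: 12.02
tool_pos: [0.4756, 0.1887, 0.1217]
eef_rot: [-0.902, -3.008, 0.001]
contact_force: [-0.8, -0.6, -0.6]
finger_gap: 0.685
gripper_force: 54.0
```

carry_out:
  motion:
    - [0,20,0,0,0,0.12]
    - [0,40,0,0,0,0.24]
    - [0,60,0,0,0,0.36]
    - [0,75,0,0,0,0.44]
    - [0,81,0,0,0,0.447]
    - [0,81,0,0,0,0.447]
    - [0,81,-20,0,0,0.447]
    - [0,81,-40,0,0,0.447]
    - [0,81,-50,0,0,0.447]
    - [0,81,-50,0,0,0.447]

```text
time: 12.85
tool_pos: [0.4749, 0.2673, 0.0704]
eef_rot: [-0.226, -3.129, 0.003]
contact_force: [0.3, 0.6, -0.7]
finger_gap: 0.687
gripper_force: 53.9
```

carry_out:
  motion:
    - [0,0,-20,0,0,0]
    - [0,0,-40,0,0,0]
    - [0,0,-56,0,0,0]
    - [0,0,-66,0,0,0]
    - [0,0,-70,0,0,0]
    - [0,0,-73,0,0,0]
    - [0,0,-73,0,0,0]
    - [0,0,-73,0,0,0]
    - [0,0,-73,0,0,0]
    - [0,0,-73,0,0,0]

```text
time: 13.68
tool_pos: [0.4763, 0.2686, 0.0002]
eef_rot: [0.222, 3.133, 0.001]
contact_force: [0.6, 0.3, -0.5]
finger_gap: 0.686
gripper_force: 54.0
```

carry_out:
  motion:
    - [0,0,0,0,0,0]
    - [0,0,0,0,0,0]
    - [0,0,0,0,0,0]
    - [0,0,0,0,0,0]
    - [0,0,0,0,0,0]
    - [0,0,15,0,0,0]
    - [0,0,35,0,0,0]
    - [-25,4,50,0,0,0]
    - [-50,7,50,0,0,0]
    - [-74,10,50,0,0,0]
  grip: 0.8

```text
time: 14.52
tool_pos: [0.4014, 0.2786, 0.0503]
eef_rot: [0.223, 3.132, 0.001]
contact_force: [0.3, 0.0, -0.5]
finger_gap: 0.903
gripper_force: 0.0
```

Run:
```python
from h import *
np.set_printoptions(precision=4,suppress=True)
p,d=snap('wrist'); p=p.astype(int); z=np.load('wrist.npz'); C=cloud('wrist'); save(p.astype(np.uint8),'wrist5.png')
b=(p[...,2]>90)&(p[...,2]>p[...,0]+50)
print(b.sum(), C[b].mean(0), np.percentile(C[b][:,2],[5,50,95]))
v,u=np.where(b); W=ray('wrist',np.stack([u,v],1)[::3],.010); W=W[(abs(W[:,1]-.27)<.07)&(W[:,0]<.6)]
r=cv2.minAreaRect((W[:,:2]*1000).astype(np.float32)); print(r,cv2.boxPoints(r)); print(z['pos'],(u.min(),u.max(),v.min(),v.max()))
```

```text
12938 [0.4129 0.3055 0.0123] [0.0058 0.0099 0.0193]
((449.5157775878906, 273.6160583496094), (60.05889892578125, 124.84297180175781), 81.02594757080078) [[383.1742 253.6911]
 [506.489  234.2173]
 [515.8574 293.541 ]
 [392.5426 313.0149]]
[0.4014 0.2786 0.0503] (np.int64(137), np.int64(623), np.int64(33), np.int64(399))
```

carry_out:
  motion:
    - [0,1,-15,0,0,0]
    - [1,1,-30,0,0,0]
    - [1,1,-42,0,0,0]
    - [1,1,-50,0,0,0]
    - [1,1,-54,0,0,0]
    - [1,1,-54,0,0,0]
    - [1,1,-54,0,0,0]
    - [1,1,-54,0,0,0]
    - [1,1,-54,0,0,0]
    - [1,1,-54,0,0,0]

```text
time: 15.4
tool_pos: [0.4033, 0.2796, -0.004]
eef_rot: [0.222, 3.133, 0.001]
contact_force: [-0.2, 0.3, 0.3]
finger_gap: 0.897
gripper_force: 0.0
```

carry_out:
  motion:
    - [0,0,0,0,0,0]
    - [0,0,0,0,0,0]
    - [0,0,0,0,0,0]
    - [0,0,0,0,0,0]
    - [0,0,0,0,0,0]
    - [0,0,0,0,0,0]
    - [0,0,0,0,0,0]
    - [0,0,0,0,0,0]
    - [0,0,0,0,0,0]
    - [0,0,0,0,0,0]
  grip: -1
  force: 70

```text
time: 16.23
tool_pos: [0.4032, 0.2796, -0.0036]
eef_rot: [0.223, 3.133, 0.0]
contact_force: [-2.6, -1.7, 10.7]
finger_gap: 0.679
gripper_force: 75.2
```

carry_out:
  motion:
    - [0,0,3,0,0,0]
    - [0,0,7,0,0,0]
    - [0,0,12,0,0,0]
    - [0,0,17,0,0,0]
    - [0,0,22,0,0,0]
    - [0,0,27,0,0,0]
    - [0,0,30,0,0,0]
    - [0,0,30,0,0,0]
    - [0,0,30,0,0,0]
    - [0,0,30,0,0,0]

```text
time: 17.07
tool_pos: [0.4029, 0.2794, 0.0254]
eef_rot: [-0.223, -3.133, 0.0]
contact_force: [-0.4, 0.3, -0.8]
finger_gap: 0.676
gripper_force: 74.7
```

Run:
```python
from h import *
np.set_printoptions(precision=4,suppress=True)
p,d=snap('wrist'); z=np.load('wrist.npz'); save(p,'wrist6.png'); print(z['pos'],z['rot'])
```

```text
[0.4029 0.2794 0.0254] [-0.2225 -3.1333  0.0003]
```

View pics/wrist6.png

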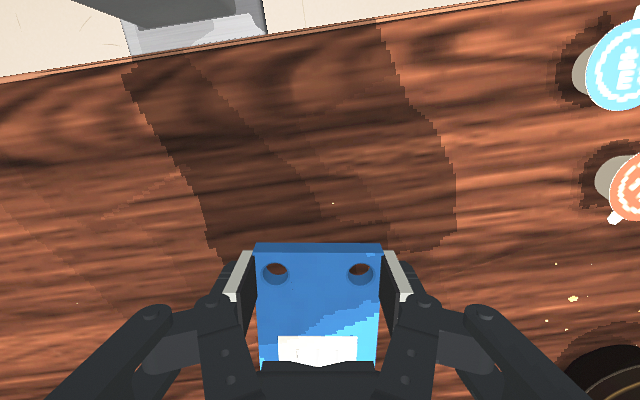

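Run:
```python
from h import *
np.set_printoptions(precision=4,suppress=True)
z=np.load('wrist.npz'); R=Ro.from_rotvec(z['rot']).as_matrix()
C=(cloud('wrist')-z['pos'])@R
b=np.zeros((400,640),bool); b[284:335,264:372]=1
Q=C[b]; A=np.c_[Q[:,:2],np.ones(len(Q))]; k=np.linalg.lstsq(A,Q[:,2],rcond=None)[0]; print('plane z=ax+by+c (tool)',k, 'tilt deg',np.degrees(k[:2]), Q.std(0))
E=ray('wrist',[(255,252),(382,252)],z['pos'][2]-k[2]+0); print((E-z['pos'])@R)
p=z['p'].astype(int); 
# side scene: plain end of board from side cam
p,d=snap('side'); C=cloud('side'); p=p.astype(int)
b=(p[...,2]>90)&(p[...,2]>p[...,0]+60)&(C[...,1]>.2)&(C[...,1]<.36)&(C[...,0]>.38)&(C[...,0]<.55); print(b.sum()); 
if b.sum(): print(np.c_[C[b]][::max(1,b.sum()//12)])
```

```text
plane z=ax+by+c (tool) [-0.4709  0.0007 -0.0225] tilt deg [-26.9799   0.0382] [0.0107 0.0151 0.0083]
[[ 0.017  -0.0256 -0.0225]
 [ 0.017   0.028  -0.0225]]
289
[[0.5122 0.2369 0.0383]
 [0.4918 0.2458 0.0399]
 [0.4561 0.2438 0.0393]
 [0.5163 0.2699 0.0399]
 [0.503  0.2758 0.0388]
 [0.3959 0.2691 0.0407]
 [0.4993 0.2918 0.037 ]
 [0.4787 0.2924 0.0367]
 [0.4663 0.2959 0.0375]
 [0.4632 0.297  0.0352]
 [0.4567 0.3004 0.0352]
 [0.436  0.3036 0.037 ]
 [0.4211 0.3078 0.0317]]
```

Run:
```python
from h import *
np.set_printoptions(precision=4,suppress=True)
z=np.load('wrist.npz'); R=Ro.from_rotvec(z['rot']).as_matrix()
C=(cloud('wrist')-z['pos'])@R
for v in (256,290,300,310,320,330,345,355): print(v,C[v,300],C[v,340],z['d'][v,300])
C=cloud('side'); p=np.load('side.npz')['p'].astype(int)
b=(p[...,2]>90)&(p[...,2]>p[...,0]+60)&(C[...,1]>.2)&(C[...,1]<.36)&(C[...,0]>.38)&(C[...,0]<.55)
Q=C[b]; ex=np.array([.989,-.15]); s=(Q[:,:2]-[.5326,.2602])@ex
for lo in np.arange(-.16,.02,.02):
    m=(s>lo)&(s<lo+.02)
    if m.sum()>3: print(round(lo,3),m.sum(),np.percentile(Q[m][:,2],[10,50,90]))
```

```text
256 [ 0.0097 -0.0073 -0.0126] [ 0.0101  0.011  -0.0134] 0.14550975
290 [-0.0083 -0.0076 -0.013 ] [-0.0086  0.0115 -0.0125] 0.15084453
300 [-0.0139 -0.0077 -0.013 ] [-0.0137  0.0116 -0.0133] 0.15263195
310 [-0.0195 -0.0077 -0.0132] [-0.0193  0.0117 -0.0135] 0.15421514
320 [-0.0252 -0.0078 -0.0134] [-0.0251  0.0118 -0.0136] 0.15586394
330 [-0.0317 -0.008  -0.0129] [-0.0312  0.012  -0.0134] 0.15834951
345 [-0.0403 -0.0081 -0.0137] [-0.0403  0.0122 -0.0137] 0.16035415
355 [-0.0466 -0.0082 -0.0137] [-0.0473  0.0124 -0.0131] 0.16228683
-0.16 16 [0.0376 0.0384 0.0401]
-0.14 13 [0.0327 0.0384 0.0406]
-0.12 38 [0.0321 0.0379 0.0402]
-0.1 31 [0.0315 0.0364 0.0396]
-0.08 42 [0.0318 0.0377 0.0397]
-0.06 38 [0.0323 0.0371 0.0394]
-0.04 89 [0.0342 0.0381 0.0398]
-0.02 17 [0.0351 0.0378 0.0392]
-0.0 5 [-0.0014 -0.0011  0.0001]
```

carry_out:
  motion:
    - [10,-1.4,0.5,0,0,0]
    - [22,-3.2,0.5,0,0,0]
    - [34,-4.9,0.5,0,0,0]
    - [46,-6.6,0.5,0,0,0]
    - [58,-8.4,0.5,0,0,0]
    - [70,-10.1,0.5,0,0,0]
    - [82,-11.8,0.5,0,0,0]
    - [94,-13.5,0.5,0,0,0]
    - [102,-14.7,0,0,0,0]
    - [106,-15.3,-0.5,0,0,0]

```text
time: 18.0
tool_pos: [0.5103, 0.2637, 0.0249]
eef_rot: [0.224, 3.133, 0.0]
contact_force: [1.1, -0.3, -0.6]
finger_gap: 0.679
gripper_force: 74.7
```

carry_out:
  motion:
    - [1,-0.1,0,0,0,0]
    - [2.5,-0.4,0,0,0,0]
    - [4,-0.6,0,0,0,0]
    - [5.5,-0.8,0,0,0,0]
    - [7,-1,0,0,0,0]
    - [8.5,-1.2,0,0,0,0]
    - [9.5,-1.4,0,0,0,0]
    - [9.5,-1.4,0,0,0,0]
    - [9.5,-1.4,0,0,0,0]
    - [9.5,-1.4,0,0,0,0]

```text
time: 18.83
tool_pos: [0.5183, 0.2628, 0.025]
eef_rot: [-0.222, -3.133, 0.0]
contact_force: [-2.4, 0.2, -0.6]
finger_gap: 0.683
gripper_force: 74.8
```

carry_out:
  motion:
    - [0.5,-0.1,0,0,0,0]
    - [1,-0.15,0,0,0,0]
    - [1.5,-0.2,0,0,0,0]
    - [2,-0.3,0,0,0,0]
    - [2.5,-0.4,0,0,0,0]
    - [3,-0.5,0,0,0,0]
    - [3,-0.5,0,0,0,0]
    - [3,-0.5,0,0,0,0]
    - [3,-0.5,0,0,0,0]
    - [3,-0.5,0,0,0,0]

```text
time: 19.67
tool_pos: [0.5183, 0.2628, 0.024]
eef_rot: [-0.222, -3.126, 0.002]
contact_force: [-14.0, 3.3, 0.6]
finger_gap: 0.68
gripper_force: 75.0
```

carry_out:
  motion:
    - [0,0,-1,0,0,0]
    - [0,0,-1,0,0,0]
    - [0,0,-1,0,0,0]
    - [0,0,-1,0,0,0]
    - [0,0,-1,0,0,0]
    - [0,0,10,0,0,0]
    - [-5,0,30,0,0,0]
    - [-15,2,60,0,0,0]
    - [-30,4,80,0,0,0]
    - [-40,6,90,0,0,0]
  grip: 0.8

```text
time: 20.5
tool_pos: [0.4818, 0.2687, 0.1187]
eef_rot: [0.222, 3.129, 0.003]
contact_force: [-0.1, 0.1, 0.0]
finger_gap: 0.903
gripper_force: 0.0
```

carry_out:
  motion:
    - [-5,0,0,0,0,0]
    - [-10,0,0,0,0,0]
    - [-10,0,0,0,0,0]
    - [-10,0,0,0,0,0]
    - [-10,0,0,0,0,0]
    - [-10,0,0,0,0,0]
    - [-10,0,0,0,0,0]
    - [-10,0,0,0,0,0]
    - [-10,0,0,0,0,0]
    - [-10,0,0,0,0,0]
  grip: -1

```text
time: 21.33
tool_pos: [0.4715, 0.2683, 0.115]
eef_rot: [-0.223, -3.134, -0.0]
contact_force: [0.5, -0.9, 0.3]
finger_gap: 0.005
gripper_force: 0.0
```

Run:
```python
from h import *
np.set_printoptions(precision=4,suppress=True)
o=np.array([.5326,.2602]); ex=np.array([.9898,-.1426]); ey=np.array([.1426,.9898])
for n in('side','scene'):
    p,d=snap(n); p=p.astype(int); C=cloud(n); b=(p[...,2]>90)&(p[...,2]>p[...,0]+60)&(abs(C[...,1]-.26)<.06)&(C[...,0]>.4)&(C[...,0]<.62)&(C[...,2]>.015)
    Q=C[b]; print(n,b.sum())
    if b.sum()>5: s=(Q[:,:2]-o)@ex; t=(Q[:,:2]-o)@ey; print(np.percentile(s,[0,5,50,95]),np.percentile(t,[2,98]),np.percentile(Q[:,2],[5,50,95]))
print(manip.read_state()['tool_pos'],manip.read_state()['qpos'])
```

```text
side 207
[-0.0536 -0.0291 -0.0107  0.0088] [-0.028   0.0309] [0.0286 0.0355 0.0376]
scene 104
[-0.0293 -0.0267 -0.007   0.0126] [-0.0254  0.0308] [0.0331 0.0366 0.0399]
[0.4715 0.2683 0.1151] [ 0.3013  0.4686  1.5953  0.      1.0777 -1.1277]
```

Home within measurement error (hole end at about -27 mm, top at 36 mm). I'll give a gentle confirming push on the hole edge with shut fingers.

carry_out:
  motion:
    - [3,0,-20,0,0,0]
    - [5,0,-45,0,0,0]
    - [6,0,-70,0,0,0]
    - [6,0,-85,0,0,0]
    - [6,0,-87,0,0,0]
    - [10,-0.6,-87,0,0,0]
    - [14,-1.2,-87,0,0,0]
    - [18,-1.8,-87,0,0,0]
    - [20,-2.1,-87,0,0,0]
    - [21,-2.2,-87,0,0,0]

```text
time: 22.27
tool_pos: [0.4934, 0.2661, 0.0289]
eef_rot: [0.223, 3.132, 0.001]
contact_force: [0.1, 0.0, 0.3]
finger_gap: 0.0
gripper_force: 0.0
```

carry_out:
  motion:
    - [0.5,-0.1,0,0,0,0]
    - [1,-0.1,0,0,0,0]
    - [1.5,-0.2,0,0,0,0]
    - [2,-0.3,0,0,0,0]
    - [2.5,-0.4,0,0,0,0]
    - [3,-0.4,0,0,0,0]
    - [3.5,-0.5,0,0,0,0]
    - [4,-0.6,0,0,0,0]
    - [4,-0.6,0,0,0,0]
    - [4,-0.6,0,0,0,0]

```text
time: 23.1
tool_pos: [0.4951, 0.2657, 0.0279]
eef_rot: [-0.222, -3.13, 0.001]
contact_force: [-7.4, 1.2, 4.8]
finger_gap: 0.001
gripper_force: 3.8
```

carry_out:
  motion:
    - [-8,1,0,0,0,0]
    - [-14,2,15,0,0,0]
    - [-14,2,50,0,0,-0.05]
    - [-14,2,90,0,0,-0.15]
    - [-14,-10,125,0,0,-0.27]
    - [-14,-30,160,0,0,-0.39]
    - [-14,-60,190,0,0,-0.51]
    - [-14,-95,210,0,0,-0.63]
    - [-14,-130,222,0,0,-0.75]
    - [-14,-165,222,0,0,-0.87]

```text
time: 23.93
tool_pos: [0.483, 0.0991, 0.253]
eef_rot: [1.527, 2.739, 0.004]
contact_force: [0.9, -0.8, -0.1]
finger_gap: 0.0
gripper_force: 0.0
```

carry_out:
  motion:
    - [0,-40,0,0,0,-0.11]
    - [0,-80,0,0,0,-0.22]
    - [0,-120,0,0,0,-0.33]
    - [0,-160,0,0,0,-0.367]
    - [0,-200,0,0,0,-0.367]
    - [20,-235,0,0,0,-0.367]
    - [50,-265,0,0,0,-0.367]
    - [80,-290,0,0,0,-0.367]
    - [105,-305,0,0,0,-0.367]
    - [113,-308,0,0,0,-0.367]
  grip: 0

```text
time: 24.77
tool_pos: [0.5973, -0.2101, 0.2485]
eef_rot: [2.001, 2.422, -0.001]
contact_force: [-0.3, 1.0, -0.8]
finger_gap: 0.499
gripper_force: 0.0
```

carry_out:
  motion:
    - [1,2,-20,0,0,0]
    - [2,3,-40,0,0,0]
    - [2,3,-60,0,0,0]
    - [2,3,-80,0,0,0]
    - [2,3,-95,0,0,0]
    - [2,3,-100,0,0,0]
    - [2,3,-100,0,0,0]
    - [2,3,-100,0,0,0]
    - [2,3,-100,0,0,0]
    - [2,3,-100,0,0,0]

```text
time: 25.6
tool_pos: [0.5979, -0.2047, 0.1513]
eef_rot: [1.997, 2.423, 0.001]
contact_force: [0.2, -1.1, 0.5]
finger_gap: 0.5
gripper_force: 0.0
```

Run:
```python
from h import *
np.set_printoptions(precision=4,suppress=True)
p,d=snap('wrist'); save(p,'wrist7.png'); p=p.astype(int); z=np.load('wrist.npz'); R=Ro.from_rotvec(z['rot']).as_matrix(); C=cloud('wrist')
r=(p[...,0]>150)&(p[...,1]<70)&(p[...,2]<70)&(abs(C[...,0]-.6)<.05)&(abs(C[...,1]+.2)<.05)
print(r.sum(),z['pos'],np.percentile(C[r],[2,50,98],axis=0), np.percentile((C[r]-z['pos'])@R,[2,50,98],axis=0))
```

```text
Traceback (most recent call last):
IndexError: index -1 is out of bounds for axis 0 with size 0
```

The gripper hides the knob from the camera here. The lever hasn't moved, so its earlier grasp pose (0.5985, -0.2055, 0.107) still holds.

carry_out:
  motion:
    - [1,0,-10,0,0,0]
    - [1,0,-20,0,0,0]
    - [1,0,-30,0,0,0]
    - [1,0,-38,0,0,0]
    - [1,0,-43,0,0,0]
    - [1,0,-44,0,0,0]
    - [1,0,-44,0,0,0]
    - [1,0,-44,0,0,0]
    - [1,0,-44,0,0,0]
    - [1,0,-44,0,0,0]

```text
time: 26.48
tool_pos: [0.5987, -0.2046, 0.1066]
eef_rot: [1.998, 2.423, 0.0]
contact_force: [0.0, -0.8, 0.5]
finger_gap: 0.5
gripper_force: 0.0
```

carry_out:
  motion:
    - [0,0,0,0,0,0]
    - [0,0,0,0,0,0]
    - [0,0,0,0,0,0]
    - [0,0,0,0,0,0]
    - [0,0,0,0,0,0]
    - [0,0,0,0,0,0]
    - [0,0,0,0,0,0]
    - [0,0,0,0,0,0]
    - [0,0,0,0,0,0]
    - [0,0,0,0,0,0]
  grip: -1
  force: 50

```text
time: 27.32
tool_pos: [0.598, -0.2047, 0.1065]
eef_rot: [-1.998, -2.423, 0.001]
contact_force: [-5.6, -0.3, 5.0]
finger_gap: 0.219
gripper_force: 49.0
```

carry_out:
  motion:
    - [-2.2,11.8,-3.2,0,0,0]
    - [-4.7,24.5,-8.7,0,0,0]
    - [-7,36.3,-16,0,0,0]
    - [-9.1,47,-24.8,0,0,0]
    - [-10.9,56.4,-35.1,0,0,0]
    - [-12.4,64.2,-46.7,0,0,0]
    - [-13.6,70.4,-59.2,0,0,0]
    - [-14.5,74.9,-72.5,0,0,0]
    - [-15,77.5,-85,0,0,0]
    - [-15,77.5,-86.5,0,0,0]

```text
time: 28.15
tool_pos: [0.5828, -0.1252, 0.0178]
eef_rot: [-1.996, -2.422, -0.001]
contact_force: [-1.3, 8.5, 0.6]
finger_gap: 0.218
gripper_force: 58.9
```

carry_out:
  motion:
    - [0,0,0,0,0,0]
    - [0,0,0,0,0,0]
    - [0,0,0,0,0,0]
    - [0,0,0,0,0,0]
    - [0,0,0,0,0,0]
    - [0,0,15,0,0,0]
    - [0,0,35,0,0,0]
    - [0,0,50,0,0,0]
    - [0,0,55,0,0,0]
    - [0,0,55,0,0,0]
  grip: 0

```text
time: 28.98
tool_pos: [0.5841, -0.1274, 0.0758]
eef_rot: [1.997, 2.422, 0.001]
contact_force: [0.8, 0.7, -0.3]
finger_gap: 0.498
gripper_force: 0.0
```

carry_out:
  motion:
    - [0,0,0,0,0,0]
    - [0,0,0,0,0,0]
    - [0,0,0,0,0,0]
    - [0,0,0,0,0,0]
    - [0,0,0,0,0,0]
    - [0,0,0,0,0,0]
    - [0,0,0,0,0,0]
    - [0,0,0,0,0,0]
    - [0,0,-5,0,0,0]
    - [0,0,-10,0,0,0]
  grip: -1

```text
time: 29.82
tool_pos: [0.5836, -0.127, 0.0643]
eef_rot: [1.998, 2.424, 0.0]
contact_force: [-0.9, 1.2, 0.6]
finger_gap: 0.001
gripper_force: 0.0
```

carry_out:
  motion:
    - [0,1,-8,0,0,0]
    - [0,1,-15,0,0,0]
    - [0,1,-18,0,0,0]
    - [0,1,-20,0,0,0]
    - [0,1,-21,0,0,0]
    - [0,1,-22,0,0,0]
    - [0,1,-23,0,0,0]
    - [0,1,-23,0,0,0]
    - [0,1,-23,0,0,0]
    - [0,1,-23,0,0,0]

```text
time: 30.65
tool_pos: [0.5837, -0.126, 0.0426]
eef_rot: [1.998, 2.424, 0.0]
contact_force: [-2.6, 0.9, 6.4]
finger_gap: 0.002
gripper_force: 3.4
```

Contact is at z = 0.043 with 6 N, which is the knob top with the lever fully down. I'll retreat and take a final look.

carry_out:
  motion:
    - [0,0,20,0,0,0]
    - [0,0,50,0,0,0]
    - [0,0,90,0,0,0]
    - [-10,-10,130,0,0,0]
    - [-25,-20,165,0,0,0]
    - [-40,-30,195,0,0,0]
    - [-50,-40,210,0,0,0]
    - [-50,-40,210,0,0,0]
    - [-50,-40,210,0,0,0]
    - [-50,-40,210,0,0,0]

```text
time: 31.48
tool_pos: [0.5335, -0.1655, 0.2503]
eef_rot: [-1.997, -2.423, 0.0]
contact_force: [0.2, 0.3, -0.2]
finger_gap: 0.001
gripper_force: 0.0
```

Run:
```python
from h import *
p,d=snap('wrist'); q,_=snap('side')
a=cv2.resize(p[60:310,140:440],(480,400),interpolation=cv2.INTER_CUBIC); b=cv2.resize(q[150:310,250:378],(320,400),interpolation=cv2.INTER_CUBIC)
save(np.hstack([a,b]),'final.png'); print(manip.read_state()['contact_force'])
```

```text
[-1.04303516  0.19235648 -0.94687383]
```

View pics/final.png

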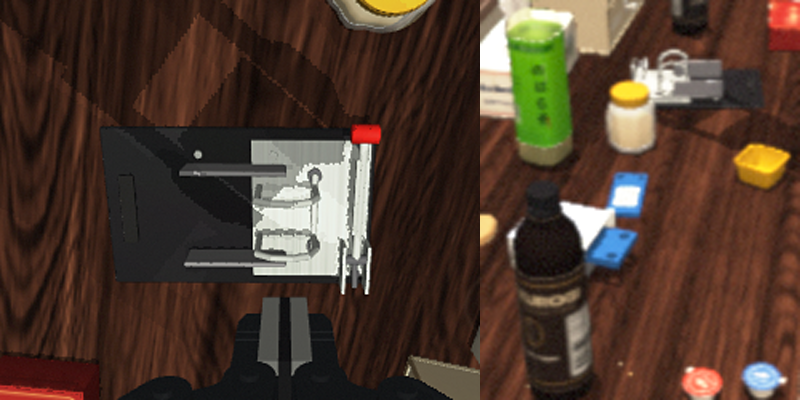

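The lever is down (knob at (367,134)) and the rings are shut over the posts. The board is in the sleeve with its holes outward (right panel, around (612,247)), and nothing else on the table has moved.

```bash
python3 -c "
from station import manip
print(manip.finish_job())"
```

```text
the job is handed in; nothing more can be done
None
```

The job is handed in at about 31 s on the robot's clock: the blue board is fully home in the sleeve's upper slot with its holes outward, the lever is down with the rings shut, and nothing else was moved.

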